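# Put the lids on the pottery jars

## Robot

A 7-joint arm with a two-finger parallel gripper is mounted at the origin on the work surface. World frame = base frame: x ahead of the robot, y to its left, z up, the work surface at z = 0. Lengths are in m, angles in rad, forces in N, time in s.
With the tool pointing down it reaches from about 0.4 to 0.85 m from the base axis. Payload 10.4 kg.
Tool frame: the origin (TCP) lies midway between the tips of the shut fingers; the grasp point (between the pads) lies 19 mm behind it; z points along the fingers, y is the line along which they close (so a half turn about z gives the same grasp; the last joint's range is limited). The gripper opens to 87 mm and grips with 3 to 60 N. Pads are 19 mm wide; open, the fingers measure 117 mm over their backs; the gripper's body (75 mm by 190 mm) begins 51 mm behind the grasp point.
Start: joints at [-1.284, 0.332, -0.065, 1.46, 0.022, 1.35, -0.088], TCP at [0.191, 0.595, 0.223] pointing down, gripper open.
Joint ranges: [-2.6, 2.6], [-0.5, 2.12], [-1.47, 1.34], [0.16, 2.42], [-1.27, 4.41], [0.06, 2.06], [-2.6, 2.6]. Speed limits (rad/s): [2.22, 2.22, 2.79, 2.79, 3.14, 3.14, 3.14].

## Interface

Orientations are given as [roll, pitch, yaw] about the fixed x, y, z axes, in that order (R = Rz(yaw) Ry(pitch) Rx(roll)).
In Python, from station import r gives the robot as it stands. The module is installed in compiled form; this text tells all that it offers.
- The arm moves only by the tool servo_tool, never from a script. Its argument "increments" is a list of rows, each a list of 5 numbers: the opening, from -1 (shut) to 1 (fully open), then the shift along the tool's x, y, z in m, then the turn about the tool's z in degrees. In form: [[hand, tx, ty, tz, twist], ...]. A call has 1 to 5 rows; each row is the pose to reach, as a shift and turn from the pose commanded when the call began, along the tool's axes at that moment; what a row does not reach only later rows make up. A row lasts 1/12 s, in which the tool goes at most 41.7 mm and 7.16 degrees, less where a joint would pass 70% of its speed; a pose out of reach is approached as far as the arm can. A call with a gripper value outside its range is refused whole. The fingers move at their own pace and stop on an object; "force" is the grip in N (left out, the last holds). Time passes only in rows, so rows that repeat a pose let the fingers close. It gives the time, the measured TCP pose, the force, the opening and the grip force at its end, in the units of the state.
- r.state(): the state, without advancing time (a new reading comes with each control period).
- r.camera(name): name is "side" or "top" or "wrist"; returns the picture (480x640x3 uint8, red, green, blue); there is no depth.
- r.calibration(name): a dict with "fx", "fy", "cx", "cy" (pixels), "position" and "rotation" of the camera in the world; the wrist camera has in their place "T_tool_cam" (4x4, takes a point from camera to tool coordinates, whose origin is the TCP and whose axes are the flange's). Camera axes: x right, y up, looking along -z (the intrinsics and any distortion apply to the point x, -y, -z); pixel columns grow to the right and rows downward; lengths in m; the calibration is good to about 2 mm. A picture is of the moment at which its call begins: read the wrist's pose just before it. calibration takes no time and is no camera call.
- r.finish_job(): hands the job in; it is judged then, once.
Trained networks look in the newest picture that a camera, given by its name, has taken for a name from the list of things; names that differ only in an ending like _2 or _b are one class to them, and where a whole thing is asked for, a point or a joint stands for the part that bears it (a point fixed in the world has none). Each returns a list of dicts, best first, with "confidence" (0 to 1); they miss things now and then, are a little off and sometimes report something else, mostly with a low value. They report only what shows in the picture. A call takes as long as a camera call.
- r.look_for(camera, query): "position" ([column, row] in pixels, amid what is visible of it).
- r.pinpoint(camera, query): "position" ([column, row] in pixels: a listed point, or the origin of a listed thing).
The state is a dict: "time": time; "joint_pos": joint angles; "qd": joint speeds; "effort": joint torques, N m; "tool_pos": TCP position; "tcp_rot": TCP orientation; "contact_force": force on the tool from outside, world axes, zero at the start; "ft_torque": the same for the moment, N m; "finger_gap": finger opening in m; "finger_force": force on a finger pad.
Only numpy, scipy, OpenCV 4.12 (cv2) and the standard library are available. Lean on these libraries where they do the work, as an engineer would, in place of code of your own. Each camera call takes 0.05 s, during which the arm holds its last target. There are 200 camera calls.

## Task

Close the four open jars on the ware board for the kiln: give each jar the lid of its own size and its own clay colour, lowered gently into the mouth, not dropped, so that it sits flat and fully home on the rim. Leave the jars standing where they are on the board, and do not disturb the two upturned bowls that lie among the lids.

Things in the scene. Friction and masses are not known exactly. Their poses are not given: they have to be found in the camera images.
- jar_large_dark: large dark jar: open round jar of charcoal-grey fired clay, loose, upright on a wooden board 18 mm thick, in a row of four in any order (about 140 mm apart). 95 mm tall, belly 106 mm, rim 100 mm, mouth 88 mm across; about 500 g. Origin: centre of its underside, z up; rim 95 mm above it. With the lid seated, the lid's origin is 86 mm above this origin. Yaw means nothing.
- jar_small_white: small white jar: open round jar of white fired clay, loose, upright on a wooden board 18 mm thick, in a row of four in any order (about 140 mm apart). 70 mm tall, belly 80 mm, rim 74 mm, mouth 62 mm across; about 300 g. Origin: centre of its underside, z up; rim 70 mm above it. With the lid seated, the lid's origin is 61 mm above this origin. Yaw means nothing.
- jar_large_white: large white jar: open round jar of white fired clay, loose, upright on a wooden board 18 mm thick, in a row of four in any order (about 140 mm apart). 95 mm tall, belly 106 mm, rim 100 mm, mouth 88 mm across; about 500 g. Origin: centre of its underside, z up; rim 95 mm above it. With the lid seated, the lid's origin is 86 mm above this origin. Yaw means nothing.
- jar_small_dark: small dark jar: open round jar of charcoal-grey fired clay, loose, upright on a wooden board 18 mm thick, in a row of four in any order (about 140 mm apart). 70 mm tall, belly 80 mm, rim 74 mm, mouth 62 mm across; about 300 g. Origin: centre of its underside, z up; rim 70 mm above it. With the lid seated, the lid's origin is 61 mm above this origin. Yaw means nothing.
- lid_large_dark: lid of the large dark jar, charcoal-grey fired clay, round: plate 104 mm across, 7 mm thick; upright round knob 24 mm across, 26 mm tall; under the plate a plug 9 mm deep tapering from 81 to 72 mm, which enters the jar's mouth. About 160 g. Lies knob up on its plug on the table. Origin: centre of the plug's underside, z up; plate at 9 to 16 mm, knob at 16 to 42 mm. Yaw means nothing.
- lid_small_white: lid of the small white jar, white fired clay, round: plate 78 mm across, 7 mm thick; upright round knob 24 mm across, 26 mm tall; under the plate a plug 9 mm deep tapering from 55 to 46 mm, which enters the jar's mouth. About 90 g. Lies knob up on its plug on the table. Origin: centre of the plug's underside, z up; plate at 9 to 16 mm, knob at 16 to 42 mm. Yaw means nothing.
- lid_large_white: lid of the large white jar, white fired clay, round: plate 104 mm across, 7 mm thick; upright round knob 24 mm across, 26 mm tall; under the plate a plug 9 mm deep tapering from 81 to 72 mm, which enters the jar's mouth. About 160 g. Lies knob up on its plug on the table. Origin: centre of the plug's underside, z up; plate at 9 to 16 mm, knob at 16 to 42 mm. Yaw means nothing.
- lid_small_dark: lid of the small dark jar, charcoal-grey fired clay, round: plate 78 mm across, 7 mm thick; upright round knob 24 mm across, 26 mm tall; under the plate a plug 9 mm deep tapering from 55 to 46 mm, which enters the jar's mouth. About 90 g. Lies knob up on its plug on the table. Origin: centre of the plug's underside, z up; plate at 9 to 16 mm, knob at 16 to 42 mm. Yaw means nothing.
- bowl_dark: not to be touched: a small bowl of charcoal-grey fired clay lying upside down on the work surface in the same row as the lids: a dome 110 mm across and 49 mm tall with a low ring foot 44 mm across on top and no knob. Origin: centre of the rim plane on the work surface, z up.
- bowl_white: not to be touched: a small bowl of white fired clay lying upside down on the work surface in the same row as the lids: a dome 110 mm across and 49 mm tall with a low ring foot 44 mm across on top and no knob. Origin: centre of the rim plane on the work surface, z up.

How it is judged:
By the outcome, as a careful person would: the job done as asked, in the order asked, and still so for the second after the job is handed in, with the robot touching nothing.
It also fails if it takes over 102 s, if anything falls off the work surface, if the arm or the gripper's body presses on something with over 40 N, if the wrist force passes 120 N, or if a joint passes its speed limit or range.

## Working session

There is one attempt and no reset: what is moved stays moved. The work goes in short steps, Python scripts to look and compute and a tool call to move; the robot and the scene stay as the last step left them, time stands still between calls to the robot, and variables do not carry over. Pictures are saved under pics/ and viewed, at most 14 in all, crops included, and the job is handed in when it is done.

Besides the shell and the picture viewer there is one more tool, called after "Call:" by a JSON object that holds its "api" and its "payload". servo_tool: Moves the arm, as the interface text tells. Its arguments: {"type":"object","properties":{"increments":{"type":"array"},"force":{"type":"number"}},"required":["increments"]}

```bash
mkdir -p pics
cat > h.py <<'E'
import numpy as np, cv2
from station import r
from scipy.spatial.transform import Rotation as R
N=['jar_large_dark','jar_small_white','jar_large_white','jar_small_dark','lid_large_dark','lid_small_white','lid_large_white','lid_small_dark','bowl_dark','bowl_white']
def cam(name):
    c=r.calibration(name)
    if 'position' in c: return c,np.array(c['position']),np.array(c['rotation'])
    s=r.state();T=np.eye(4);T[:3,:3]=R.from_euler('xyz',s['tcp_rot']).as_matrix();T[:3,3]=s['tool_pos'];T=T@np.array(c['T_tool_cam'])
    return c,T[:3,3],T[:3,:3]
def ray(name,uv,z,C=None):
    c,p,Rm=C or cam(name)
    d=Rm@np.array([(uv[0]-c['cx'])/c['fx'],-(uv[1]-c['cy'])/c['fy'],-1.])
    return p+d*(z-p[2])/d[2]
def shot(name,fn):
    im=r.camera(name);cv2.imwrite('pics/'+fn,im[:,:,::-1]);return im
E
python3 - <<'E'
from h import *
print(r.state()); print(r.calibration('top'));print(r.calibration('wrist'))
shot('top','t0.png');
for n in N:
    z=0.018 if 'jar' in n else 0
    print(n,[(np.round(d['position']),round(d['confidence'],2),ray('top',d['position'],z).round(3)) for d in r.pinpoint('top',n)[:3]])
print(r.state()['time'])
E
```

```text
{'time': 0.0, 'joint_pos': array([-1.28361028,  0.33286469, -0.06470618,  1.46092777,  0.02159365,
        1.34989737, -0.08849854]), 'qd': array([ 0.00049632,  0.00083756, -0.00025115, -0.00021426,  0.00036639,
        0.00189252, -0.00163445]), 'effort': array([ 1.29837159e-05, -6.23242450e+01,  2.46074237e-02, -3.89914441e+01,
       -6.13384880e-02,  3.96232784e-02,  1.15737930e-04]), 'tool_pos': array([0.19041775, 0.59488612, 0.2217649 ]), 'tcp_rot': array([-3.14019186e+00,  5.65595816e-05,  2.83183325e+00]), 'contact_force': array([ 0.36801765,  0.18685337, -0.55154598]), 'ft_torque': array([ 0.03663878,  0.01490594, -0.00907908]), 'finger_force': 0.0, 'finger_gap': 0.08703606081942367}
{'fx': 579.8115864050683, 'fy': 579.8115864050683, 'cx': 320.1715271846556, 'cy': 240.01395140072412, 'position': array([0.44158704, 0.01262385, 1.10504313]), 'rotation': array([ 0.08286895, -0.02183807, -1.54247879])}
{'fx': 416.90111492258256, 'fy': 416.90111492258256, 'cx': 319.2803591038298, 'cy': 235.61197387215083, 'T_tool_cam': array([[ 1.43383136e-04,  9.59992773e-01,  2.80024742e-01,
         7.66465443e-02],
       [ 9.99999851e-01,  9.74891885e-06, -5.45458965e-04,
         4.95480703e-04],
       [-5.26366603e-04,  2.80024778e-01, -9.59992628e-01,
        -1.61889443e-01],
       [ 0.00000000e+00,  0.00000000e+00,  0.00000000e+00,
         1.00000000e+00]])}Traceback (most recent call last):
  File "<stdin>", line 6, in <module>
  File "h.py", line 13, in ray
    return p+d*(z-p[2])/d[2]
                        ~^^^
IndexError: invalid index to scalar variable.
```

View pics/t0.png

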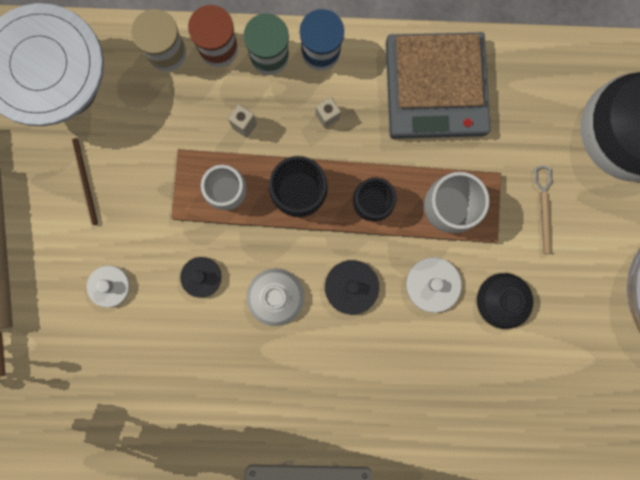

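The picture shows the jar row with small white (223,187), large dark (298,185), small dark (375,198) and large white (457,201). The lid row has small white (108,287), small dark (201,278), large dark (352,288) and large white (435,285), with bowls at (275,297) and (505,300).

```bash
sed -i "s/np.array(c\['rotation'\])$/R.from_euler('xyz',c['rotation']).as_matrix()/" h.py
python3 - <<'E'
from h import *
r.camera('top')
for n in N:
    z=0.018 if 'jar' in n else 0
    print(n,[(np.round(d['position']),round(d['confidence'],2),ray('top',d['position'],z).round(3)[:2]) for d in r.pinpoint('top',n)[:2]])
print('rims/plates from picture')
for n,u,z in [('sw',(223,187),.088),('ld',(298,185),.113),('sd',(375,198),.088),('lw',(457,201),.113),('Lsw',(107,287),.016),('Lsd',(201,278),.016),('Lld',(352,288),.016),('Llw',(434,286),.016)]: print(n,ray('top',u,z).round(3)[:2])
print(r.state()['time'])
E
```

```text
jar_large_dark [(array([294., 192.]), 0.68, array([0.623, 0.044]))]
jar_small_white [(array([226., 192.]), 0.77, array([0.617, 0.171]))]
jar_large_white [(array([445., 206.]), 0.95, array([ 0.605, -0.243]))]
jar_small_dark [(array([370., 201.]), 0.62, array([ 0.61, -0.1 ]))]
lid_large_dark [(array([348., 289.]), 0.93, array([ 0.442, -0.065]))]
lid_small_white [(array([110., 288.]), 0.71, array([0.432, 0.385]))]
lid_large_white [(array([432., 286.]), 0.84, array([ 0.452, -0.225]))]
lid_small_dark [(array([204., 276.]), 0.55, array([0.459, 0.209]))]
bowl_dark [(array([504., 299.]), 0.64, array([ 0.432, -0.364]))]
bowl_white []
rims/plates from picture
sw [0.615 0.167]
ld [0.619 0.034]
sd [ 0.604 -0.102]
lw [ 0.6   -0.242]
Lsw [0.433 0.385]
Lsd [0.455 0.212]
Lld [ 0.444 -0.071]
Llw [ 0.452 -0.225]
0.65
```

Call:
{"api": "servo_tool", "payload": {"increments": [[1,-0.037,-0.016,0,0],[1,-0.074,-0.031,0,0],[1,-0.11,-0.047,0,0],[1,-0.147,-0.063,0,0],[1,-0.184,-0.078,0,0]], "force": 15}}

```text
time: 1.07
tool_pos: [0.3432, 0.4634, 0.2228]
tcp_rot: [3.141, 0.0, 2.832]
contact_force: [0.2, -0.1, -0.5]
finger_gap: 0.0869
finger_force: 0.0
```

Call:
{"api": "servo_tool", "payload": {"increments": [[0.1,-0.036,-0.016,0,-6],[0.1,-0.072,-0.031,0,-12],[0.1,-0.111,-0.0475,0,-17.75],[0.1,-0.111,-0.0475,0,-17.75],[0.1,-0.111,-0.0475,0,-17.75]]}}

```text
time: 1.48
tool_pos: [0.4356, 0.3834, 0.2227]
tcp_rot: [-3.141, 0.001, 3.136]
contact_force: [-0.7, 0.3, 1.0]
finger_gap: 0.0618
finger_force: 0.0
```

```bash
cat >> h.py <<'E'
def circ(col,z0,Rr,guess,name='wrist',band=0.35,draw=None):
    """fit a circle of known radius at height z0 (world) near guess: returns centre of best edge support"""
    C=cam(name);im=r.camera(name);g=cv2.GaussianBlur(cv2.cvtColor(im,cv2.COLOR_RGB2GRAY),(5,5),0)
    # rectify the plane z=z0: 0.5 mm/px, 260 mm square about the guess
    c,p,Rm=C;S=0.0005;n=440;K=np.array([[c['fx'],0,c['cx']],[0,c['fy'],c['cy']],[0,0,1.]])
    w=np.array([[guess[0]+.11,guess[1]+.11,z0],[guess[0]+.11,guess[1]-.11,z0],[guess[0]-.11,guess[1]-.11,z0],[guess[0]-.11,guess[1]+.11,z0]])
    q=(w-p)@Rm*[1,-1,-1];px=(q@K.T);px=px[:,:2]/px[:,2:]
    H=cv2.getPerspectiveTransform(px.astype(np.float32),np.float32([[0,0],[n,0],[n,n],[0,n]]))
    t=cv2.warpPerspective(im,H,(n,n));gr=cv2.GaussianBlur(cv2.cvtColor(t,cv2.COLOR_RGB2GRAY),(5,5),0).astype(np.float32)
    gx=cv2.Sobel(gr,cv2.CV_32F,1,0);gy=cv2.Sobel(gr,cv2.CV_32F,0,1);
    a=np.arange(0,2*np.pi,.03);best=[]
    for rr in np.arange(Rr-.002,Rr+.0021,.001):
        acc=np.zeros((n,n),np.float32)
        for k in a:
            rad=np.clip(gx*np.cos(k)+gy*np.sin(k),-60,60) # radial gradient
            M=np.float32([[1,0,-rr/S*np.cos(k)],[0,1,-rr/S*np.sin(k)]])
            acc+=cv2.warpAffine(np.abs(rad),M,(n,n))
        acc=acc[140:300,140:300];_,v,_,l=cv2.minMaxLoc(acc);best.append((v,rr,l[0]+140,l[1]+140))
    v,rr,u,w_=max(best)
    if draw: cv2.circle(t,(int(u),int(w_)),int(rr/S),(255,0,0),1);cv2.imwrite('pics/'+draw,t[:,:,::-1])
    return np.array([guess[0]+.11-w_*S,guess[1]+.11-u*S]),rr,v/len(a)
E
python3 - <<'E'
from h import *
s=r.state();print(s['time'],s['tool_pos'],s['tcp_rot'],s['finger_gap'])
shot('wrist','w1.png')
print(circ(0,.016,.039,(.433,.385),draw='c1.png'))
print([ray('wrist',d['position'],0) for d in r.pinpoint('wrist','lid_small_white')])
E
```

```text
1.4833 [0.43555419 0.38337733 0.22267074] [-3.14123417e+00  7.04043757e-04  3.13614578e+00] 0.061805461513388726
(array([0.4355, 0.385 ]), np.float64(0.038), 50.901339285714286)
[array([0.43195942, 0.3874368 , 0.        ])]
```

View pics/w1.png

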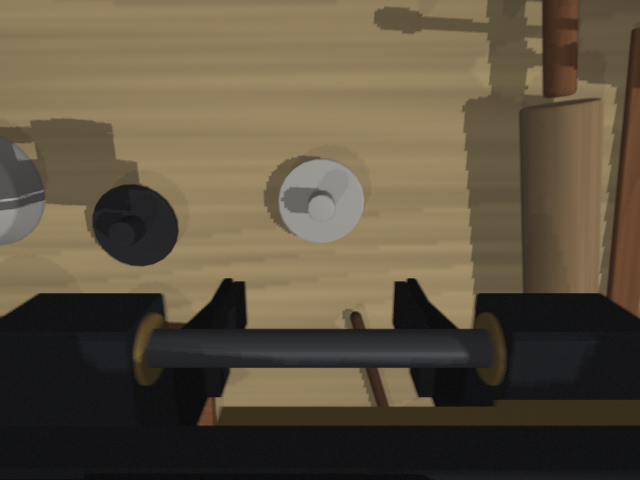

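View pics/c1.png

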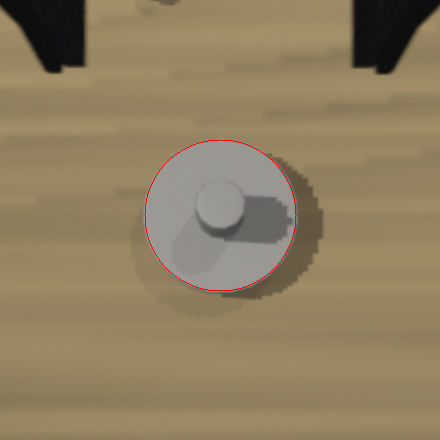

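The wrist view shows the small white lid at (321,200) with its rim circle fitted well, centre (0.4355, 0.385). It lies right under the tool.

Call:
{"api": "servo_tool", "payload": {"increments": [[0.1,0,0.0015,0.04,0],[0.1,0,0.0015,0.08,0],[0.1,0,0.0015,0.12,0],[0.1,0,0.0015,0.15,0],[0.1,0,0.0015,0.17,0]]}}

```text
time: 2.05
tool_pos: [0.4304, 0.3876, 0.049]
tcp_rot: [-3.139, -0.003, -3.139]
contact_force: [-0.0, -0.6, -0.2]
finger_gap: 0.0482
finger_force: 0.0
```

Call:
{"api": "servo_tool", "payload": {"increments": [[0.1,0,0,0.012,0.3],[0.1,0,0,0.022,0.3],[0.1,0,0,0.028,0.3],[0.1,0,0,0.028,0.3]]}}

```text
time: 2.38
tool_pos: [0.4328, 0.3878, 0.0242]
tcp_rot: [-3.142, -0.0, 3.137]
contact_force: [0.4, -0.4, -0.4]
finger_gap: 0.0479
finger_force: 0.0
```

Call:
{"api": "servo_tool", "payload": {"increments": [[0.1,-0.0027,-0.0028,0.0035,0],[0.1,-0.0027,-0.0028,0.0035,0],[-0.8,-0.0027,-0.0028,0.0035,0],[-0.8,-0.0027,-0.0028,0.0035,0],[-0.8,-0.0027,-0.0028,0.0035,0]]}}

```text
time: 2.8
tool_pos: [0.4362, 0.3847, 0.0216]
tcp_rot: [3.141, 0.001, 3.136]
contact_force: [-0.2, -0.6, 0.2]
finger_gap: 0.0352
finger_force: 0.0
```

Call:
{"api": "servo_tool", "payload": {"increments": [[-0.8,0,0,0,0],[-0.8,0,0,0,0],[-0.8,0,0,0,0]]}}

```text
time: 3.05
tool_pos: [0.436, 0.3846, 0.0213]
tcp_rot: [3.141, 0.0, 3.136]
contact_force: [-1.3, -0.7, 2.1]
finger_gap: 0.0237
finger_force: 15.0
```

Call:
{"api": "servo_tool", "payload": {"increments": [[-0.8,0,0,-0.01,0],[-0.8,0,0,-0.05,0],[-0.8,0,0,-0.09,0],[-0.8,0,0,-0.13,0],[-0.8,-0.02,-0.015,-0.16,0]]}}

```text
time: 3.47
tool_pos: [0.4525, 0.3736, 0.1853]
tcp_rot: [3.137, 0.0, -3.14]
contact_force: [0.9, 1.6, -0.8]
finger_gap: 0.0234
finger_force: 15.0
```

Call:
{"api": "servo_tool", "payload": {"increments": [[-0.8,-0.02,-0.02,-0.02,0],[-0.8,-0.05,-0.043,-0.04,0],[-0.8,-0.078,-0.068,-0.06,0],[-0.8,-0.106,-0.093,-0.07,0],[-0.8,-0.134,-0.118,-0.08,0]]}}

```text
time: 3.88
tool_pos: [0.5905, 0.2492, 0.2634]
tcp_rot: [3.141, 0.002, 3.137]
contact_force: [0.4, 0.8, -1.3]
finger_gap: 0.0233
finger_force: 15.0
```

Call:
{"api": "servo_tool", "payload": {"increments": [[-0.8,-0.028,-0.027,0,0],[-0.8,-0.056,-0.054,0,0],[-0.8,-0.086,-0.084,0,0],[-0.8,-0.086,-0.084,0,0],[-0.8,-0.086,-0.084,0,0]]}}

```text
time: 4.3
tool_pos: [0.6759, 0.1627, 0.2608]
tcp_rot: [-3.14, -0.0, 3.131]
contact_force: [-0.1, 0.7, -0.7]
finger_gap: 0.0231
finger_force: 15.0
```

Run:
```python
from h import *
s=r.state();print(s['time'],s['tool_pos'],s['tcp_rot'],s['finger_gap'],s['finger_force'])
shot('wrist','w2.png')
print(circ(0,.088,.031,(.615,.169),draw='c2.png'))
print(circ(0,.088,.037,(.615,.169)))
print(circ(0,.113,.044,(.619,.036)))
print(circ(0,.113,.050,(.619,.036)))
```

```text
4.3 [0.67593173 0.16269176 0.26082338] [-3.13993953e+00 -3.63365141e-04  3.13133922e+00] 0.023149947905306615 14.999998981074896
(array([0.6195, 0.17  ]), np.float64(0.031), 59.99991629464286)
(array([0.62  , 0.1705]), np.float64(0.036), 59.998028273809524)
(array([0.622, 0.035]), np.float64(0.044), 31.90341564360119)
(array([0.622, 0.035]), np.float64(0.049), 46.449335007440474)
```

View pics/w2.png

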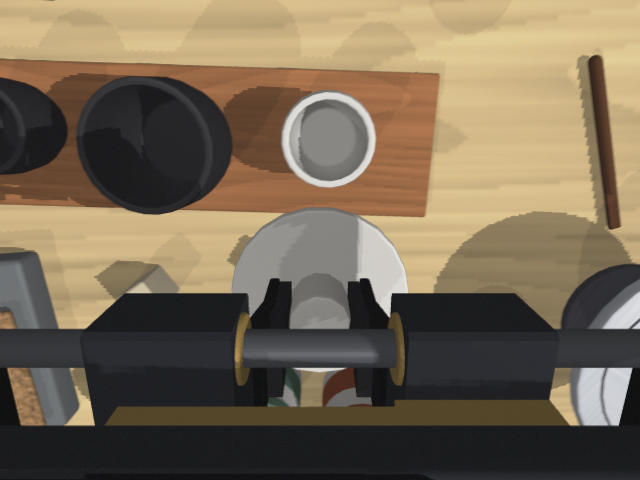

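View pics/c2.png

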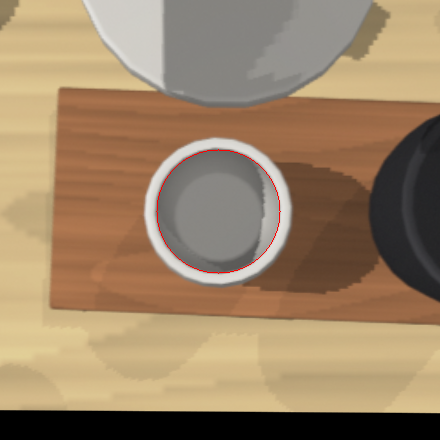

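The wrist picture shows the held lid at the bottom centre (320,290), and the small white jar's mouth at (328,139) fitted cleanly at (0.6195, 0.170).

Call:
{"api": "servo_tool", "payload": {"increments": [[-0.8,0.03,0.004,0,0.3],[-0.8,0.056,0.007,0.03,0.3],[-0.8,0.056,0.007,0.07,0.3],[-0.8,0.056,0.007,0.1,0.3],[-0.8,0.056,0.007,0.13,0.3]]}}

```text
time: 4.97
tool_pos: [0.6175, 0.175, 0.1302]
tcp_rot: [3.141, 0.0, 3.134]
contact_force: [0.2, 0.4, -0.5]
finger_gap: 0.0232
finger_force: 15.0
```

Call:
{"api": "servo_tool", "payload": {"increments": [[-0.8,0,0,0,0],[-0.8,0,0,0,0],[-0.8,0,0,0,0]]}}

```text
time: 5.22
tool_pos: [0.6197, 0.1743, 0.1334]
tcp_rot: [3.14, 0.002, 3.132]
contact_force: [1.1, 0.3, -0.6]
finger_gap: 0.0235
finger_force: 15.0
```

Call:
{"api": "servo_tool", "payload": {"increments": [[-0.8,0,-0.004,0.004,0],[-0.8,0,-0.004,0.008,0],[-0.8,0,-0.004,0.012,0],[-0.8,0,-0.004,0.016,0],[-0.8,0,-0.004,0.016,0]]}}

```text
time: 5.63
tool_pos: [0.6183, 0.1695, 0.1142]
tcp_rot: [-3.141, -0.001, 3.131]
contact_force: [-0.0, -0.8, -0.8]
finger_gap: 0.0235
finger_force: 15.0
```

Run:
```python
from h import *
s=r.state();print(s['time'],s['tool_pos'],s['tcp_rot'],s['finger_gap'],s['contact_force'])
shot('side','s1.png')
```

```text
5.6333 [0.61834161 0.16948882 0.11418312] [-3.14136698e+00 -1.07289535e-03  3.13116755e+00] 0.023520658592158305 [-0.03256377 -0.78826317 -0.83095802]
```

View pics/s1.png

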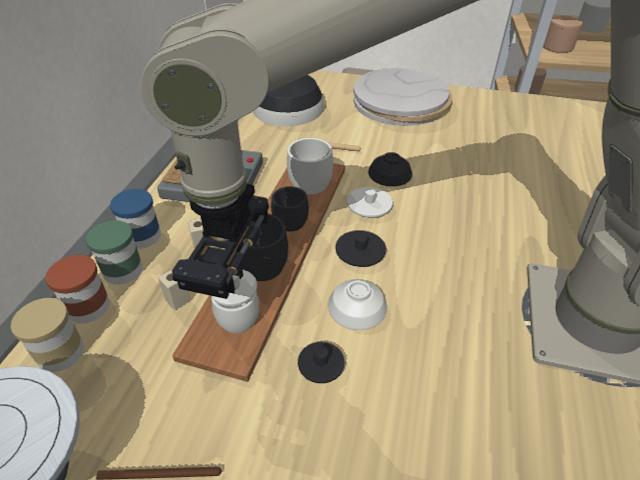

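The side view shows the lid just over the small white jar at (235,300), and nothing else disturbed.

Call:
{"api": "servo_tool", "payload": {"increments": [[-0.8,-0.001,0,0.003,0],[-0.8,-0.001,0,0.006,0],[-0.8,-0.001,0,0.008,0],[-0.8,-0.001,0,0.01,0],[-0.8,-0.001,0,0.012,0]]}}

```text
time: 6.1
tool_pos: [0.6197, 0.1695, 0.1028]
tcp_rot: [3.142, -0.0, 3.131]
contact_force: [0.9, -0.2, -0.8]
finger_gap: 0.0235
finger_force: 15.0
```

Call:
{"api": "servo_tool", "payload": {"increments": [[-0.8,0,0,0.001,0],[-0.8,0,0,0.002,0],[-0.8,0,0,0.002,0]]}}

```text
time: 6.35
tool_pos: [0.6197, 0.1695, 0.1008]
tcp_rot: [3.142, -0.0, 3.131]
contact_force: [0.4, 0.2, -1.0]
finger_gap: 0.0233
finger_force: 15.0
```

Call:
{"api": "servo_tool", "payload": {"increments": [[-0.8,0,0,0.0005,0],[-0.8,0,0,0.001,0],[-0.8,0,0,0.0013,0],[-0.8,0,0,0.0013,0]]}}

```text
time: 6.68
tool_pos: [0.6199, 0.1696, 0.1002]
tcp_rot: [3.141, 0.0, 3.131]
contact_force: [-1.5, -0.0, 3.3]
finger_gap: 0.0237
finger_force: 15.0
```

Call:
{"api": "servo_tool", "payload": {"increments": [[-0.3,0,0,0,0],[-0.1,0,0,0,0],[0.1,0,0,0,0],[0.1,0,0,0,0],[0.1,0,0,0,0]]}}

```text
time: 7.1
tool_pos: [0.6197, 0.1695, 0.0996]
tcp_rot: [3.142, -0.0, 3.131]
contact_force: [-0.3, -0.7, -0.6]
finger_gap: 0.0454
finger_force: 0.0
```

Call:
{"api": "servo_tool", "payload": {"increments": [[0.1,0,0,-0.02,0],[0.1,0,0,-0.05,0],[0.1,0,0,-0.08,0],[0.1,0.02,0,-0.11,0],[0.1,0.05,0.01,-0.13,0]]}}

```text
time: 7.52
tool_pos: [0.5717, 0.1774, 0.2323]
tcp_rot: [-3.141, 0.003, 3.127]
contact_force: [0.1, 0.1, 0.6]
finger_gap: 0.0475
finger_force: 0.0
```

Call:
{"api": "servo_tool", "payload": {"increments": [[0.1,0.035,0.01,0,0],[0.1,0.07,0.02,0,0.3],[0.1,0.105,0.032,0,0.5],[0.1,0.115,0.032,0.01,0.5],[0.1,0.115,0.032,0.01,0.5]]}}

```text
time: 7.93
tool_pos: [0.4524, 0.2143, 0.219]
tcp_rot: [3.141, -0.001, 3.126]
contact_force: [0.6, -0.4, 0.5]
finger_gap: 0.0476
finger_force: 0.0
```

Call:
{"api": "servo_tool", "payload": {"increments": [[0.1,0,0,0,0],[0.1,0,0,0,0]]}}

```text
time: 8.1
tool_pos: [0.4564, 0.2127, 0.2201]
tcp_rot: [3.142, 0.001, 3.121]
contact_force: [-0.0, -0.3, -0.6]
finger_gap: 0.048
finger_force: 0.0
```

```bash
python3 - <<'E'
from h import *
s=r.state();print(s['time'],s['tool_pos'],s['tcp_rot'],s['finger_gap'],s['contact_force'])
shot('wrist','w3.png');t=shot('top','t3.png')
print(circ(0,.016,.039,(.455,.212),draw='c3.png'))
E
python3 -c "
import cv2,numpy as np
a=cv2.imread('pics/t3.png')[120:330,150:370];b=cv2.imread('pics/c3.png')
cv2.imwrite('pics/m3.png',np.hstack([cv2.resize(a,(440,420)),b[:420,60:400]]))"
```

```text
8.1 [0.45635292 0.21269763 0.22011158] [3.14150443e+00 6.90339091e-04 3.12110603e+00] 0.04799197561339387 [-0.0403323  -0.29617628 -0.58785835]
(array([0.4575, 0.2135]), np.float64(0.039), 59.95733816964286)
```

View pics/m3.png

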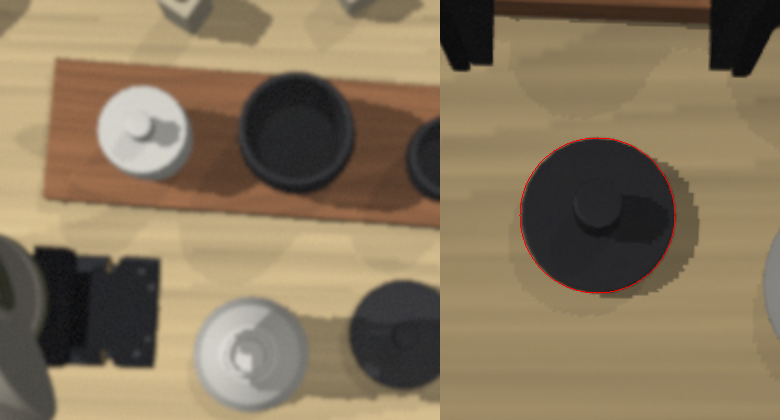

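The left half shows the small white lid home on its jar, centred. The right half shows the small dark lid fitted at (0.4575, 0.2135), clear of the white bowl.

Call:
{"api": "servo_tool", "payload": {"increments": [[0.1,-0.001,0.001,0.04,-1.2],[0.1,-0.001,0.001,0.08,-1.2],[0.1,-0.001,0.001,0.12,-1.2],[0.1,-0.001,0.001,0.15,-1.2],[0.1,-0.001,0.001,0.17,-1.2]]}}

```text
time: 8.67
tool_pos: [0.4554, 0.213, 0.0464]
tcp_rot: [-3.139, -0.003, -3.141]
contact_force: [0.1, 0.2, 0.0]
finger_gap: 0.0478
finger_force: 0.0
```

Call:
{"api": "servo_tool", "payload": {"increments": [[0.1,0,0,0.012,0],[0.1,0,0,0.02,0],[0.1,0,0,0.02,0],[0.1,0,0,0.02,0]]}}

```text
time: 9.0
tool_pos: [0.4568, 0.2142, 0.03]
tcp_rot: [-3.142, 0.0, -3.14]
contact_force: [-0.3, -0.0, 0.4]
finger_gap: 0.0476
finger_force: 0.0
```

Call:
{"api": "servo_tool", "payload": {"increments": [[0.1,-0.001,-0.0007,0.005,0],[0.1,-0.001,-0.0007,0.0088,0],[0.1,-0.001,-0.0007,0.0088,0],[-0.8,-0.001,-0.0007,0.0088,0],[-0.8,-0.001,-0.0007,0.0088,0]]}}

```text
time: 9.42
tool_pos: [0.4574, 0.2137, 0.0212]
tcp_rot: [3.141, 0.0, -3.14]
contact_force: [0.4, 0.1, -0.2]
finger_gap: 0.0409
finger_force: 0.0
```

Call:
{"api": "servo_tool", "payload": {"increments": [[-0.8,0,0,0,0],[-0.8,0,0,0,0],[-0.8,0,0,0,0],[-0.8,0,0,0,0]]}}

```text
time: 9.75
tool_pos: [0.4573, 0.2136, 0.0211]
tcp_rot: [3.141, 0.0, -3.14]
contact_force: [-1.1, -0.4, 1.9]
finger_gap: 0.0236
finger_force: 15.0
```

Call:
{"api": "servo_tool", "payload": {"increments": [[-0.8,0,0,-0.01,0],[-0.8,0,0,-0.05,0],[-0.8,0,0,-0.09,0],[-0.8,0,0,-0.13,0],[-0.8,0,0,-0.17,0]]}}

```text
time: 10.17
tool_pos: [0.4568, 0.2131, 0.1936]
tcp_rot: [3.141, 0.0, -3.14]
contact_force: [0.9, 1.2, -1.5]
finger_gap: 0.0235
finger_force: 15.0
```

Call:
{"api": "servo_tool", "payload": {"increments": [[-0.8,-0.01,-0.015,-0.03,0],[-0.8,-0.03,-0.045,-0.05,0],[-0.8,-0.05,-0.075,-0.07,0],[-0.8,-0.07,-0.107,-0.07,0],[-0.8,-0.09,-0.14,-0.07,0]]}}

```text
time: 10.58
tool_pos: [0.5485, 0.0725, 0.2633]
tcp_rot: [3.14, 0.003, -3.139]
contact_force: [0.5, 0.3, -2.0]
finger_gap: 0.0236
finger_force: 15.0
```

Call:
{"api": "servo_tool", "payload": {"increments": [[-0.8,-0.025,-0.033,0,0],[-0.8,-0.05,-0.066,0,0],[-0.8,-0.075,-0.1,0,0],[-0.8,-0.1,-0.134,0,0],[-0.8,-0.123,-0.164,0,0]]}}

```text
time: 11.0
tool_pos: [0.6714, -0.0922, 0.2616]
tcp_rot: [-3.142, 0.0, -3.14]
contact_force: [-0.3, 0.7, -0.7]
finger_gap: 0.0237
finger_force: 15.0
```

Call:
{"api": "servo_tool", "payload": {"increments": [[-0.8,0,-0.01,0,0],[-0.8,0,-0.01,0,0],[-0.8,0,-0.01,0,0]]}}

```text
time: 11.25
tool_pos: [0.6704, -0.1003, 0.261]
tcp_rot: [3.141, -0.001, -3.141]
contact_force: [0.7, 1.1, -1.2]
finger_gap: 0.0236
finger_force: 15.0
```

Run:
```python
from h import *
s=r.state();print(s['time'],s['tool_pos'],s['tcp_rot'],s['finger_gap'],s['contact_force'])
print(circ(0,.088,.031,(.608,-.10)))
print(circ(0,.088,.037,(.608,-.10),draw='c4.png'))
print(circ(0,.113,.050,(.605,-.242)))
```

```text
11.25 [ 0.67041528 -0.10029254  0.26104275] [ 3.14123985e+00 -5.62854970e-04 -3.14097080e+00] 0.023577008879004477 [ 0.68646569  1.1426152  -1.16166328]
(array([ 0.6065, -0.1035]), np.float64(0.031), 55.00327380952381)
(array([ 0.606 , -0.1035]), np.float64(0.037), 54.214025297619045)
(array([ 0.6025, -0.248 ]), np.float64(0.049), 58.61355096726191)
```

View pics/c4.png

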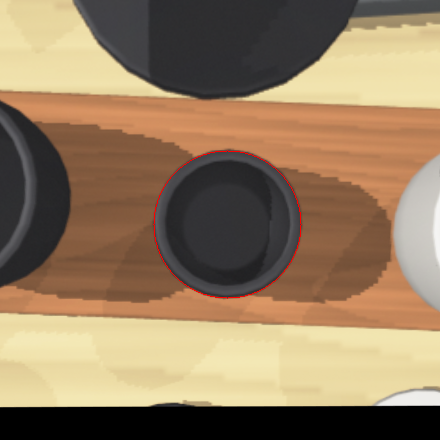

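The small dark jar's rim is fitted cleanly, centre (0.606, -0.1035).

Call:
{"api": "servo_tool", "payload": {"increments": [[-0.8,0.035,-0.003,0,0],[-0.8,0.064,-0.003,0.02,0],[-0.8,0.064,-0.003,0.06,0],[-0.8,0.064,-0.003,0.1,0],[-0.8,0.064,-0.003,0.13,0]]}}

```text
time: 11.82
tool_pos: [0.6056, -0.101, 0.1293]
tcp_rot: [3.14, -0.0, -3.137]
contact_force: [0.2, 0.1, -1.8]
finger_gap: 0.0234
finger_force: 15.0
```

Call:
{"api": "servo_tool", "payload": {"increments": [[-0.8,0,0,0,0],[-0.8,0,0,0,0],[-0.8,0,0,0,0],[-0.8,0,0,0,0]]}}

```text
time: 12.15
tool_pos: [0.6084, -0.1031, 0.1338]
tcp_rot: [3.142, 0.004, -3.139]
contact_force: [-0.4, -0.4, -1.3]
finger_gap: 0.0236
finger_force: 15.0
```

Call:
{"api": "servo_tool", "payload": {"increments": [[-0.8,0.002,0,0.006,0],[-0.8,0.002,0,0.012,0],[-0.8,0.002,0,0.018,0],[-0.8,0.002,0,0.018,0],[-0.8,0.002,0,0.018,0]]}}

```text
time: 12.57
tool_pos: [0.6044, -0.1032, 0.1124]
tcp_rot: [3.141, -0.001, -3.14]
contact_force: [1.0, -0.6, -0.5]
finger_gap: 0.0235
finger_force: 15.0
```

Call:
{"api": "servo_tool", "payload": {"increments": [[-0.8,-0.0017,0,0.002,0],[-0.8,-0.0017,0,0.004,0],[-0.8,-0.0017,0,0.006,0],[-0.8,-0.0017,0,0.008,0],[-0.8,-0.0017,0,0.01,0]]}}

```text
time: 12.98
tool_pos: [0.6065, -0.1032, 0.1027]
tcp_rot: [3.142, -0.0, -3.14]
contact_force: [-1.4, 0.7, -1.1]
finger_gap: 0.0236
finger_force: 15.0
```

Call:
{"api": "servo_tool", "payload": {"increments": [[-0.8,0,0,0.0005,0],[-0.8,0,0,0.001,0],[-0.8,0,0,0.001,0]]}}

```text
time: 13.23
tool_pos: [0.6065, -0.1032, 0.1019]
tcp_rot: [3.142, -0.0, -3.14]
contact_force: [-0.3, 0.5, -0.7]
finger_gap: 0.0234
finger_force: 15.0
```

Call:
{"api": "servo_tool", "payload": {"increments": [[-0.8,0,0,0.0007,0],[-0.8,0,0,0.0014,0],[-0.8,0,0,0.002,0],[-0.8,0,0,0.002,0]]}}

```text
time: 13.57
tool_pos: [0.6067, -0.1032, 0.1001]
tcp_rot: [3.142, 0.0, -3.14]
contact_force: [-0.2, -0.6, 0.3]
finger_gap: 0.0231
finger_force: 15.0
```

Call:
{"api": "servo_tool", "payload": {"increments": [[-0.8,0,0,0.0004,0],[-0.8,0,0,0.0008,0],[-0.8,0,0,0.0008,0]]}}

```text
time: 13.82
tool_pos: [0.6068, -0.1032, 0.1]
tcp_rot: [3.141, 0.001, -3.14]
contact_force: [-3.2, 1.1, 7.2]
finger_gap: 0.0236
finger_force: 15.0
```

Call:
{"api": "servo_tool", "payload": {"increments": [[-0.3,0,0,0,0],[-0.1,0,0,0,0],[0.1,0,0,0,0],[0.1,0,0,0,0],[0.1,0,0,0,0]]}}

```text
time: 14.23
tool_pos: [0.6064, -0.1031, 0.0989]
tcp_rot: [3.142, -0.0, -3.14]
contact_force: [-0.1, -0.3, 0.0]
finger_gap: 0.0454
finger_force: 0.0
```

Call:
{"api": "servo_tool", "payload": {"increments": [[0.1,0,0,-0.02,0],[0.1,0,0,-0.05,0],[0.1,0,0,-0.08,0],[0.1,0.02,0,-0.11,0],[0.1,0.05,0.01,-0.13,0]]}}

```text
time: 14.65
tool_pos: [0.5576, -0.0951, 0.2315]
tcp_rot: [-3.14, 0.003, 3.141]
contact_force: [0.1, 0.1, 0.4]
finger_gap: 0.0479
finger_force: 0.0
```

Call:
{"api": "servo_tool", "payload": {"increments": [[0.1,0.035,0.008,0,0],[0.1,0.07,0.016,0,0],[0.1,0.105,0.023,0,0],[0.1,0.115,0.023,0.01,0],[0.1,0.115,0.023,0.01,0]]}}

```text
time: 15.07
tool_pos: [0.4391, -0.0702, 0.2184]
tcp_rot: [3.14, -0.0, -3.139]
contact_force: [1.2, -0.1, 0.3]
finger_gap: 0.048
finger_force: 0.0
```

Call:
{"api": "servo_tool", "payload": {"increments": [[0.1,0,0,0,0],[0.1,0,0,0,0]]}}

```text
time: 15.23
tool_pos: [0.4424, -0.0706, 0.2195]
tcp_rot: [-3.142, 0.001, -3.14]
contact_force: [0.3, -0.3, -0.2]
finger_gap: 0.0479
finger_force: 0.0
```

Run:
```python
from h import *
s=r.state();print(s['time'],s['tool_pos'],s['tcp_rot'],s['finger_gap'],s['contact_force'])
t=shot('top','t5.png')
print(circ(0,.016,.052,(.444,-.07),draw='c5.png'))
a=t[120:330,250:470,::-1];b=cv2.imread('pics/c5.png')
cv2.imwrite('pics/m5.png',np.hstack([cv2.resize(a,(440,420)),b[:420,60:400]]))
```

```text
15.2333 [ 0.44237841 -0.07060761  0.21954689] [-3.14154774e+00  7.42914811e-04 -3.14007638e+00] 0.047924751837455065 [ 0.29956025 -0.26725881 -0.19592712]
(array([ 0.4465, -0.0705]), np.float64(0.052), 59.875199962797616)
```

View pics/m5.png

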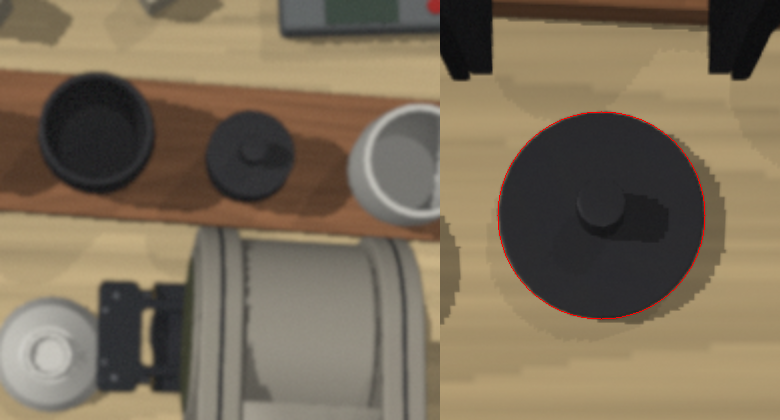

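The small dark lid is home on its jar (left). The large dark lid is fitted at (0.4465, -0.0705) (right).

Call:
{"api": "servo_tool", "payload": {"increments": [[0.1,-0.004,0,0.04,0],[0.1,-0.004,0,0.08,0],[0.1,-0.004,0,0.12,0],[0.1,-0.004,0,0.15,0],[0.1,-0.004,0,0.17,0]]}}

```text
time: 15.75
tool_pos: [0.4444, -0.0708, 0.046]
tcp_rot: [-3.141, -0.004, -3.14]
contact_force: [0.2, -0.6, 0.2]
finger_gap: 0.048
finger_force: 0.0
```

Call:
{"api": "servo_tool", "payload": {"increments": [[0.1,0,0,0.012,0],[0.1,0,0,0.02,0],[0.1,0,0,0.02,0],[0.1,0,0,0.02,0]]}}

```text
time: 16.08
tool_pos: [0.4459, -0.0707, 0.0293]
tcp_rot: [-3.141, -0.0, -3.14]
contact_force: [-0.4, -0.3, 0.1]
finger_gap: 0.0478
finger_force: 0.0
```

Call:
{"api": "servo_tool", "payload": {"increments": [[0.1,-0.0006,0,0.005,0],[0.1,-0.0006,0,0.0083,0],[0.1,-0.0006,0,0.0083,0],[-0.8,-0.0006,0,0.0083,0],[-0.8,-0.0006,0,0.0083,0]], "force": 20}}

```text
time: 16.5
tool_pos: [0.4463, -0.0705, 0.0211]
tcp_rot: [3.141, 0.001, -3.14]
contact_force: [-0.2, -0.7, 0.7]
finger_gap: 0.041
finger_force: 0.0
```

Call:
{"api": "servo_tool", "payload": {"increments": [[-0.8,0,0,0,0],[-0.8,0,0,0,0],[-0.8,0,0,0,0],[-0.8,0,0,0,0]]}}

```text
time: 16.83
tool_pos: [0.4461, -0.0705, 0.021]
tcp_rot: [3.141, 0.0, -3.14]
contact_force: [-0.0, 0.3, 0.4]
finger_gap: 0.0233
finger_force: 20.0
```

Call:
{"api": "servo_tool", "payload": {"increments": [[-0.8,0,0,-0.01,0],[-0.8,0,0,-0.05,0],[-0.8,0,0,-0.09,0],[-0.8,0,0,-0.13,0],[-0.8,0,0,-0.17,0]]}}

```text
time: 17.25
tool_pos: [0.4453, -0.0709, 0.1934]
tcp_rot: [-3.141, 0.0, -3.141]
contact_force: [2.1, 0.3, -1.2]
finger_gap: 0.0236
finger_force: 20.0
```

Call:
{"api": "servo_tool", "payload": {"increments": [[-0.8,-0.015,0.007,-0.03,0],[-0.8,-0.035,0.015,-0.06,0],[-0.8,-0.06,0.027,-0.085,0],[-0.8,-0.09,0.04,-0.1,0],[-0.8,-0.125,0.055,-0.1,0]]}}

```text
time: 17.67
tool_pos: [0.5728, -0.0153, 0.296]
tcp_rot: [3.14, 0.006, -3.141]
contact_force: [1.1, -1.5, -0.3]
finger_gap: 0.0234
finger_force: 20.0
```

Call:
{"api": "servo_tool", "payload": {"increments": [[-0.8,-0.035,0.016,0,0],[-0.8,-0.07,0.032,0,0],[-0.8,-0.105,0.047,0,0],[-0.8,-0.119,0.0525,0,0],[-0.8,-0.119,0.0525,0,0]]}}

```text
time: 18.08
tool_pos: [0.6914, 0.04, 0.2889]
tcp_rot: [-3.141, -0.003, -3.137]
contact_force: [-0.1, -0.2, -1.3]
finger_gap: 0.023
finger_force: 20.0
```

Call:
{"api": "servo_tool", "payload": {"increments": [[-0.8,0,0,0,0],[-0.8,0,0,0,0]]}}

```text
time: 18.25
tool_pos: [0.6892, 0.0365, 0.2914]
tcp_rot: [-3.141, -0.0, -3.141]
contact_force: [0.1, 0.0, -1.7]
finger_gap: 0.0231
finger_force: 20.0
```

Run:
```python
from h import *
s=r.state();print(s['time'],s['tool_pos'],s['tcp_rot'],s['finger_gap'],s['contact_force'])
print(circ(0,.113,.044,(.621,.036)))
print(circ(0,.113,.050,(.621,.036),draw='c6.png'))
```

```text
18.25 [0.68923978 0.03651738 0.291354  ] [-3.14111578e+00 -1.37231822e-04 -3.14094188e+00] 0.02307860096939458 [ 0.05400605  0.01129251 -1.66748858]
(array([0.622 , 0.0345]), np.float64(0.044), 55.04390811011905)
(array([0.622, 0.035]), np.float64(0.05), 45.189736793154765)
```

View pics/c6.png

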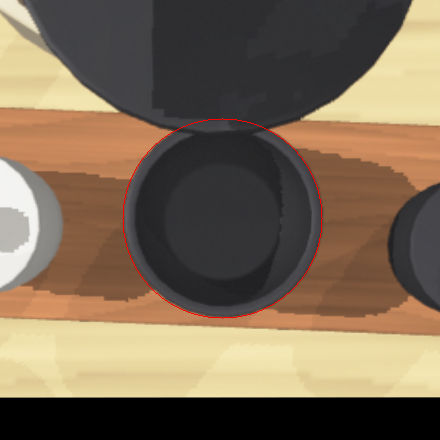

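The large dark jar's rim fits at (0.622, 0.035), with the held lid above it at the top of the picture.

Call:
{"api": "servo_tool", "payload": {"increments": [[-0.8,0.035,-0.0015,0,0],[-0.8,0.067,-0.0015,0.02,0],[-0.8,0.067,-0.0015,0.06,0],[-0.8,0.067,-0.0015,0.1,0],[-0.8,0.067,-0.0015,0.13,0]]}}

```text
time: 18.77
tool_pos: [0.621, 0.0356, 0.1595]
tcp_rot: [3.14, -0.0, -3.14]
contact_force: [0.3, 1.0, -1.2]
finger_gap: 0.0236
finger_force: 20.0
```

Call:
{"api": "servo_tool", "payload": {"increments": [[-0.8,0,0,0,0],[-0.8,0,0,0,0],[-0.8,0,0,0,0],[-0.8,0,0,0,0]]}}

```text
time: 19.1
tool_pos: [0.6243, 0.0357, 0.1639]
tcp_rot: [3.141, 0.004, -3.14]
contact_force: [-0.4, 1.3, -0.1]
finger_gap: 0.0232
finger_force: 20.0
```

Call:
{"api": "servo_tool", "payload": {"increments": [[-0.8,0,0,0.008,0],[-0.8,0,0,0.016,0],[-0.8,0,0,0.02,0],[-0.8,0,0,0.02,0],[-0.8,0,0,0.02,0]]}}

```text
time: 19.52
tool_pos: [0.6226, 0.0358, 0.1404]
tcp_rot: [-3.141, -0.001, -3.14]
contact_force: [0.2, -0.2, -1.6]
finger_gap: 0.0236
finger_force: 20.0
```

Call:
{"api": "servo_tool", "payload": {"increments": [[-0.8,0.0005,-0.0008,0.003,0],[-0.8,0.0005,-0.0008,0.006,0],[-0.8,0.0005,-0.0008,0.008,0],[-0.8,0.0005,-0.0008,0.01,0],[-0.8,0.0005,-0.0008,0.012,0]]}}

```text
time: 19.93
tool_pos: [0.6224, 0.0351, 0.1286]
tcp_rot: [3.141, 0.0, -3.14]
contact_force: [-0.1, -0.6, -2.1]
finger_gap: 0.023
finger_force: 20.0
```

Call:
{"api": "servo_tool", "payload": {"increments": [[-0.8,0,0,0.0005,0],[-0.8,0,0,0.001,0],[-0.8,0,0,0.0015,0],[-0.8,0,0,0.0015,0]]}}

```text
time: 20.27
tool_pos: [0.6224, 0.035, 0.1273]
tcp_rot: [3.142, 0.0, -3.14]
contact_force: [0.5, 0.4, -1.4]
finger_gap: 0.0229
finger_force: 20.0
```

Call:
{"api": "servo_tool", "payload": {"increments": [[-0.8,0,0,0.0008,0],[-0.8,0,0,0.0015,0],[-0.8,0,0,0.0022,0],[-0.8,0,0,0.0022,0]]}}

```text
time: 20.6
tool_pos: [0.6224, 0.035, 0.1251]
tcp_rot: [3.141, 0.0, -3.14]
contact_force: [0.6, -0.9, -1.7]
finger_gap: 0.0235
finger_force: 20.0
```

Call:
{"api": "servo_tool", "payload": {"increments": [[-0.8,0,0,0.0004,0],[-0.8,0,0,0.0006,0],[-0.8,0,0,0.0006,0]]}}

```text
time: 20.85
tool_pos: [0.6224, 0.035, 0.125]
tcp_rot: [3.141, 0.0, -3.14]
contact_force: [-3.0, -0.5, 5.3]
finger_gap: 0.0233
finger_force: 20.0
```

Call:
{"api": "servo_tool", "payload": {"increments": [[-0.3,0,0,0,0],[-0.1,0,0,0,0],[0.1,0,0,0,0],[0.1,0,0,0,0],[0.1,0,0,0,0]]}}

```text
time: 21.27
tool_pos: [0.6223, 0.035, 0.1244]
tcp_rot: [3.142, -0.0, -3.14]
contact_force: [0.4, 0.5, 0.5]
finger_gap: 0.0452
finger_force: 0.0
```

Call:
{"api": "servo_tool", "payload": {"increments": [[0.1,0,0,-0.02,0],[0.1,0,0,-0.05,0],[0.1,0,0,-0.08,0],[0.1,0.01,-0.015,-0.1,0],[0.1,0.03,-0.045,-0.105,0]]}}

```text
time: 21.68
tool_pos: [0.5948, -0.0063, 0.2329]
tcp_rot: [3.14, 0.005, -3.134]
contact_force: [1.0, -0.4, 1.0]
finger_gap: 0.0481
finger_force: 0.0
```

Call:
{"api": "servo_tool", "payload": {"increments": [[0.1,0.02,-0.033,0,0],[0.1,0.042,-0.066,0,0],[0.1,0.065,-0.1,0,0],[0.1,0.09,-0.132,0,0],[0.1,0.11,-0.165,0,0]]}}

```text
time: 22.1
tool_pos: [0.4809, -0.1767, 0.2296]
tcp_rot: [3.141, 0.0, -3.14]
contact_force: [1.4, -1.2, 0.7]
finger_gap: 0.0478
finger_force: 0.0
```

Call:
{"api": "servo_tool", "payload": {"increments": [[0.1,0.02,-0.033,0.005,0],[0.1,0.03,-0.05,0.01,0],[0.1,0.03,-0.05,0.01,0],[0.1,0.03,-0.05,0.01,0]]}}

```text
time: 22.43
tool_pos: [0.4522, -0.2261, 0.2195]
tcp_rot: [3.141, 0.0, 3.141]
contact_force: [-0.1, 1.3, 0.6]
finger_gap: 0.0477
finger_force: 0.0
```

Run:
```python
from h import *
s=r.state();print(s['time'],s['tool_pos'],s['tcp_rot'],s['finger_gap'],s['contact_force'])
t=shot('top','t7.png')
print(circ(0,.016,.052,(.452,-.225),draw='c7.png'))
a=t[120:330,180:400,::-1];b=cv2.imread('pics/c7.png')
cv2.imwrite('pics/m7.png',np.hstack([cv2.resize(a,(440,420)),b[:420,60:400]]))
```

```text
22.4333 [ 0.45223782 -0.22607377  0.21953259] [3.14116311e+00 2.73363600e-04 3.14078749e+00] 0.04767007165877072 [-0.1193661   1.31627747  0.64426299]
(array([ 0.456 , -0.2245]), np.float64(0.051), 53.60166480654762)
```

View pics/m7.png

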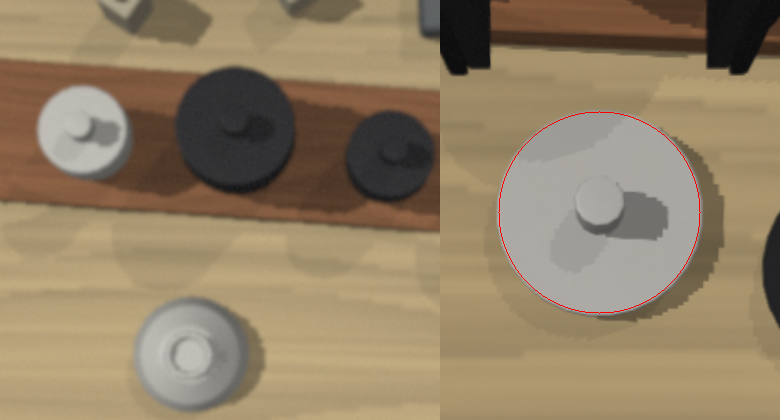

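Three lids are home (left). The large white lid is fitted at about (0.4557, -0.2247) (right), clear of the dark bowl.

Call:
{"api": "servo_tool", "payload": {"increments": [[0.1,-0.0035,0.001,0.04,0],[0.1,-0.0035,0.001,0.08,0],[0.1,-0.0035,0.001,0.12,0],[0.1,-0.0035,0.001,0.15,0],[0.1,-0.0035,0.001,0.17,0]]}}

```text
time: 22.95
tool_pos: [0.4556, -0.2222, 0.0463]
tcp_rot: [3.141, -0.003, -3.137]
contact_force: [-0.1, 0.8, 0.4]
finger_gap: 0.0478
finger_force: 0.0
```

Call:
{"api": "servo_tool", "payload": {"increments": [[0.1,0,0,0.012,0],[0.1,0,0,0.02,0],[0.1,0,0,0.02,0],[0.1,0,0,0.02,0]]}}

```text
time: 23.28
tool_pos: [0.4571, -0.2241, 0.0303]
tcp_rot: [-3.141, 0.001, -3.139]
contact_force: [0.3, 0.5, -0.1]
finger_gap: 0.0478
finger_force: 0.0
```

Call:
{"api": "servo_tool", "payload": {"increments": [[0.1,0.0012,-0.0006,0.005,0],[0.1,0.0012,-0.0006,0.009,0],[0.1,0.0012,-0.0006,0.009,0],[-0.8,0.0012,-0.0006,0.009,0],[-0.8,0.0012,-0.0006,0.009,0]]}}

```text
time: 23.7
tool_pos: [0.4553, -0.2249, 0.0208]
tcp_rot: [3.142, 0.0, -3.14]
contact_force: [0.5, -0.1, -0.4]
finger_gap: 0.041
finger_force: 0.0
```

Call:
{"api": "servo_tool", "payload": {"increments": [[-0.8,0,0,0,0],[-0.8,0,0,0,0],[-0.8,0,0,0,0],[-0.8,0,0,0,0]]}}

```text
time: 24.03
tool_pos: [0.4552, -0.2249, 0.0207]
tcp_rot: [3.142, 0.0, -3.14]
contact_force: [-0.1, -0.0, 2.2]
finger_gap: 0.0231
finger_force: 20.0
```

Call:
{"api": "servo_tool", "payload": {"increments": [[-0.8,0,0,-0.01,0],[-0.8,0,0,-0.05,0],[-0.8,0,0,-0.09,0],[-0.8,0,0,-0.13,0],[-0.8,0,0,-0.17,0]]}}

```text
time: 24.45
tool_pos: [0.4542, -0.2251, 0.1929]
tcp_rot: [-3.142, -0.0, -3.141]
contact_force: [2.0, 0.8, -1.9]
finger_gap: 0.0232
finger_force: 20.0
```

Call:
{"api": "servo_tool", "payload": {"increments": [[-0.8,-0.015,0,-0.03,0],[-0.8,-0.035,0,-0.06,0],[-0.8,-0.06,-0.005,-0.085,0],[-0.8,-0.09,-0.01,-0.1,0],[-0.8,-0.125,-0.012,-0.1,0]]}}

```text
time: 24.87
tool_pos: [0.5815, -0.2381, 0.2957]
tcp_rot: [-3.14, 0.006, -3.141]
contact_force: [0.4, -1.0, -0.5]
finger_gap: 0.0234
finger_force: 20.0
```

Call:
{"api": "servo_tool", "payload": {"increments": [[-0.8,-0.035,-0.004,0,0],[-0.8,-0.07,-0.008,0,0],[-0.8,-0.09,-0.01,0,0],[-0.8,-0.09,-0.01,0,0],[-0.8,-0.09,-0.01,0,0]]}}

```text
time: 25.28
tool_pos: [0.6702, -0.2466, 0.2895]
tcp_rot: [-3.141, -0.002, -3.14]
contact_force: [0.1, -0.0, -1.8]
finger_gap: 0.0232
finger_force: 20.0
```

Run:
```python
from h import *
s=r.state();print(s['time'],s['tool_pos'],s['tcp_rot'],s['finger_gap'],s['contact_force'])
print(circ(0,.113,.044,(.603,-.246)))
print(circ(0,.113,.050,(.603,-.246),draw='c8.png'))
```

```text
25.2833 [ 0.67019519 -0.24655195  0.28954106] [-3.14102887e+00 -2.37582019e-03 -3.13985553e+00] 0.023209780684807797 [ 0.12467315 -0.04727463 -1.79671131]
(array([ 0.602 , -0.2485]), np.float64(0.044), 59.45278087797619)
(array([ 0.602, -0.249]), np.float64(0.049), 56.77593936011905)
```

View pics/c8.png

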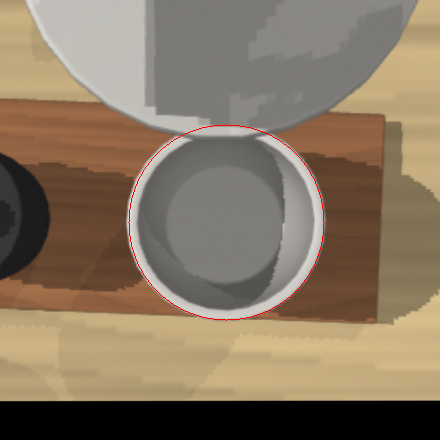

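The large white jar is fitted at (0.602, -0.2487).

Call:
{"api": "servo_tool", "payload": {"increments": [[-0.8,0.035,-0.002,0,0],[-0.8,0.068,-0.002,0.02,0],[-0.8,0.068,-0.002,0.06,0],[-0.8,0.068,-0.002,0.1,0],[-0.8,0.068,-0.002,0.13,0]]}}

```text
time: 25.8
tool_pos: [0.6001, -0.248, 0.1593]
tcp_rot: [3.14, 0.001, -3.141]
contact_force: [0.0, 0.1, -2.9]
finger_gap: 0.0233
finger_force: 20.0
```

Call:
{"api": "servo_tool", "payload": {"increments": [[-0.8,0,0,0,0],[-0.8,0,0,0,0],[-0.8,0,0,0,0],[-0.8,0,0,0,0]]}}

```text
time: 26.13
tool_pos: [0.6033, -0.2494, 0.1637]
tcp_rot: [-3.14, 0.004, -3.14]
contact_force: [0.4, 0.2, -2.1]
finger_gap: 0.023
finger_force: 20.0
```

Call:
{"api": "servo_tool", "payload": {"increments": [[-0.8,0,0,0.008,0],[-0.8,0,0,0.016,0],[-0.8,0,0,0.02,0],[-0.8,0,0,0.02,0],[-0.8,0,0,0.02,0]]}}

```text
time: 26.55
tool_pos: [0.6019, -0.2485, 0.14]
tcp_rot: [3.141, -0.001, -3.14]
contact_force: [0.1, 0.1, -1.5]
finger_gap: 0.0233
finger_force: 20.0
```

Call:
{"api": "servo_tool", "payload": {"increments": [[-0.8,0,0,0.003,0],[-0.8,0,0,0.006,0],[-0.8,0,0,0.008,0],[-0.8,0,0,0.01,0],[-0.8,0,0,0.012,0]]}}

```text
time: 26.97
tool_pos: [0.6021, -0.2486, 0.1283]
tcp_rot: [3.141, -0.0, -3.14]
contact_force: [0.7, -0.0, -2.0]
finger_gap: 0.0235
finger_force: 20.0
```

Call:
{"api": "servo_tool", "payload": {"increments": [[-0.8,0,0,0.0005,0],[-0.8,0,0,0.001,0],[-0.8,0,0,0.0015,0],[-0.8,0,0,0.0015,0]]}}

```text
time: 27.3
tool_pos: [0.6021, -0.2486, 0.127]
tcp_rot: [3.142, 0.0, -3.14]
contact_force: [0.0, 0.1, -1.7]
finger_gap: 0.0231
finger_force: 20.0
```

Call:
{"api": "servo_tool", "payload": {"increments": [[-0.8,0,0,0.0006,0],[-0.8,0,0,0.0012,0],[-0.8,0,0,0.0018,0],[-0.8,0,0,0.0018,0]]}}

```text
time: 27.63
tool_pos: [0.6021, -0.2486, 0.1251]
tcp_rot: [3.141, -0.0, -3.14]
contact_force: [-0.3, 0.2, -2.4]
finger_gap: 0.0235
finger_force: 20.0
```

Call:
{"api": "servo_tool", "payload": {"increments": [[-0.8,0,0,0.0004,0],[-0.8,0,0,0.0008,0],[-0.8,0,0,0.0008,0]]}}

```text
time: 27.88
tool_pos: [0.6022, -0.2486, 0.1247]
tcp_rot: [3.141, 0.0, -3.14]
contact_force: [0.3, -0.4, 1.6]
finger_gap: 0.0233
finger_force: 20.0
```

Call:
{"api": "servo_tool", "payload": {"increments": [[-0.8,0,0,0.0004,0],[-0.8,0,0,0.0004,0]]}}

```text
time: 28.05
tool_pos: [0.6023, -0.2486, 0.1247]
tcp_rot: [3.141, 0.001, -3.14]
contact_force: [-2.9, 0.6, 4.8]
finger_gap: 0.0234
finger_force: 20.0
```

Call:
{"api": "servo_tool", "payload": {"increments": [[-0.3,0,0,0,0],[-0.1,0,0,0,0],[0.1,0,0,0,0],[0.1,0,0,0,0],[0.1,0,0,0,0]]}}

```text
time: 28.47
tool_pos: [0.6022, -0.2486, 0.1239]
tcp_rot: [-3.142, 0.0, -3.14]
contact_force: [-0.6, 0.4, -0.4]
finger_gap: 0.0453
finger_force: 0.0
```

Call:
{"api": "servo_tool", "payload": {"increments": [[0.1,0,0,-0.02,0],[0.1,0,0,-0.05,0],[0.1,0,0,-0.08,0],[0.1,0,0,-0.12,0],[0.1,0.02,0,-0.16,0]]}}

```text
time: 28.88
tool_pos: [0.5851, -0.2472, 0.2822]
tcp_rot: [3.142, -0.0, -3.137]
contact_force: [1.4, 0.7, -0.2]
finger_gap: 0.0478
finger_force: 0.0
```

Call:
{"api": "servo_tool", "payload": {"increments": [[0.1,0.035,-0.01,0,0],[0.1,0.07,-0.02,0,0],[0.1,0.105,-0.03,0,0],[0.1,0.12,-0.04,0,0],[0.1,0.12,-0.04,0,0]]}}

```text
time: 29.3
tool_pos: [0.4601, -0.292, 0.2822]
tcp_rot: [3.141, 0.002, 3.138]
contact_force: [0.7, 0.1, 1.1]
finger_gap: 0.0477
finger_force: 0.0
```

Run:
```python
from h import *
a=shot('top','t9.png')[120:340,170:530,::-1];b=shot('side','s9.png')[130:400,150:450,::-1]
cv2.imwrite('pics/m9.png',np.hstack([cv2.resize(a,(440,269)),cv2.resize(b,(299,269))]))
print(r.state()['time'])
```

```text
29.4
```

View pics/m9.png

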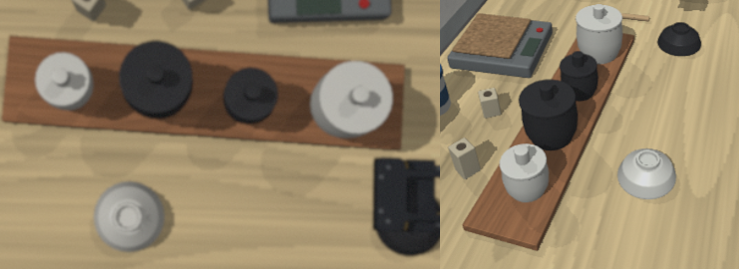

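Both views show all four jars closed with flat, matching lids, the bowls untouched, and the gripper clear.

```bash
python3 -c "
from station import r
print(r.finish_job())"
```

```text
the job is handed in; nothing more can be done
None
```

All four jars are closed with their matching lids, which look flat on the rims from above and from the side; the bowls were not touched, and I handed the job in at about 29 s on the robot's clock, with no verdict reported back.

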